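# Complete the cini row and hold the strainer ready

## Task

Coffee is about to be poured: stand the cini cup that is still on the bench gently on the empty saucer of the tray, centred, so that the three cups make a neat row. Then pick up the coffee strainer by its handle, carry it over the things in between and finish while still holding it level and still, centred about a finger's breadth (15 mm) above the cup you just placed, with its handle square to the row, not touching that cup or any other. Leave the other two cups and everything else on the bench where they are.

Things in the scene. Friction and masses are not known exactly. Their poses are not given: they have to be found in the camera images.
- cup: handleless white ceramic coffee cup, 52 mm tall, foot 38 mm and rim 62 mm across (60 mm across at 34 mm up), wall 3.5 mm, about 0.1 kg; origin at the centre of its underside, z up; the one that starts on the bench, to be moved.
- cup_a: handleless white ceramic coffee cup, 52 mm tall, foot 38 mm and rim 62 mm across (60 mm across at 34 mm up), wall 3.5 mm, about 0.1 kg; origin at the centre of its underside, z up; already standing on a saucer of the tray; leave it.
- cup_b: handleless white ceramic coffee cup, 52 mm tall, foot 38 mm and rim 62 mm across (60 mm across at 34 mm up), wall 3.5 mm, about 0.1 kg; origin at the centre of its underside, z up; already standing on a saucer of the tray; leave it.
- tray: aluminium tray fixed to the bench, 130 mm (its x) by 290 mm (its y) with a rim 14 mm high; origin at the centre of its underside, z up. Three saucers, 74 mm across with flat tops 8 mm above the bench, are fixed in it in a row along its y at -84, 0 and +84 mm; any of the three may be the empty one.
- free_place: centre of the flat top of the empty saucer, 8 mm above the bench, where the cup's underside goes.
- strainer: coffee strainer: a steel cone, 34 mm across at its flat bottom, 72 mm at its rim and 32 mm high, with a wooden handle towards its own -x. Origin at the centre of the cone's underside, z up; it starts level on the bench, on the cone and on a foot at the handle's end 128 mm from the cone's centre, level with the cone's underside. About 0.09 kg, balance point on the handle's side of the cone.
- strainer_grip (a point): middle of the handle's free length, 66 mm from the cone's centre along the strainer's -x and 26 mm above its underside; the handle is a bar 12 mm wide and 12 mm high there.
- sugar_bowl: white lidded sugar bowl, 68 mm across, 85 mm tall, between the strainer and the tray; origin at the centre of its underside; leave it.
- tin: plain steel tin, 64 mm across, 95 mm tall, between the strainer and the tray; origin at the centre of its underside; leave it.
- spice_jar: amber glass jar with a steel cap, 56 mm across, 100 mm tall, between the strainer and the tray; origin at the centre of its underside; leave it.
- jebena: dark clay coffee pot, 150 mm across, 200 mm tall, at the left; origin at the centre of its underside; leave it.
- ladle: yellow plastic ladle, 280 mm long, lying near the far edge; leave it.
- matchbox: cardboard matchbox, 36 x 53 x 15 mm, at the left; origin at the centre of its underside; leave it.
Things that resemble listed ones, but are neither listed nor needed, are in the scene too. Leave any pink or yellow look-alike of the cup_b alone. What is shaped like the cup but orange or yellow is not meant.

How it is judged (in metres and radians):
On the way, in this order (a step that is already met when the one before it is completed fails the run):
1. the cup stands released on the empty saucer (horizontal distance between cup and free_place below 0.012 m and z of cup in the frame of tray below 0.014 m and angle between cup's own z axis and vertical below 0.12 rad and contact force between the fingers and cup below 0.05 N and linear speed of cup below 0.02 m/s), for 0.2 s.
2. the strainer is lifted off the bench in the fingers (height (world z) of strainer above 0.05 m and contact force between the fingers and strainer above 0.3 N), for 0.2 s.
At the end, for the whole second after the job is handed in: Cup upright, released, within 12 mm of the empty saucer's centre; strainer held still, level to 0.15 rad, handle within 0.25 rad of square to the row, centred within 10 mm and 3 to 30 mm above the cup's rim, touching only the fingers; other two cups within 15 mm of their start (horizontal distance between cup and free_place below 0.012 m and z of cup in the frame of tray below 0.014 m and angle between cup's own z axis and vertical below 0.12 rad and contact force between each of the fingers, strainer and cup below 0.05 N and horizontal distance between strainer and cup below 0.01 m and z of strainer in the frame of cup between 0.055 and 0.082 m and angle between strainer's own z axis and vertical below 0.15 rad and angle between the x axis of strainer and the x axis of tray, either way round below 0.25 rad and contact force between the fingers and strainer above 0.3 N and linear speed of strainer below 0.03 m/s and contact force between strainer and cup_a below 0.05 N and contact force between strainer and cup_b below 0.05 N and contact force between strainer and tray below 0.05 N and contact force between strainer and sugar_bowl below 0.05 N and contact force between strainer and tin below 0.05 N and contact force between strainer and spice_jar below 0.05 N and distance of each of cup_a, cup_b from where it was at the start of the episode below 0.015 m); the arm keeps its last pose, push and grip.
It fails at once if a bystander is moved by more than 20 mm (distance of any of cup_a, cup_b, sugar_bowl, tin, spice_jar, jebena, ladle, matchbox from where it was at the start of the episode above 0.02 m).
It fails at once if a bystander is tipped (angle between any of cup_a, cup_b, sugar_bowl, tin, spice_jar, jebena's own z axis and vertical above 0.4 rad).
It fails at once if the cup is tipped over (angle between cup's own z axis and vertical above 0.7 rad).
It fails at once if the cup is dropped: out of the fingers more than 22 mm above the saucer (height (world z) of cup above 0.03 m and contact force between the fingers and cup below 0.01 N).
It fails at once if the strainer knocks against a cup (contact force between strainer and cup above 0.5 N or contact force between strainer and cup_a above 0.5 N or contact force between strainer and cup_b above 0.5 N).
It also fails if it takes over 67 s, if anything falls off the work surface, if the arm or the gripper's body presses on something with over 40 N, if the wrist force passes 120 N, or if a joint passes its speed limit or range.

## Robot

A 7-joint arm with a two-finger parallel gripper is mounted at the origin on the work surface. World frame = base frame: x ahead of the robot, y to its left, z up, the work surface at z = 0. Lengths are in mm, angles in rad, forces in N, time in s.
With the tool pointing down it reaches from about 400 to 875 mm from the base axis. Payload 4.4 kg.
Tool frame: the origin (TCP) lies midway between the tips of the shut fingers; the grasp point (between the pads) lies 19 mm behind it; z points along the fingers, y is the line along which they close (so a half turn about z gives the same grasp; the last joint's range is limited). The gripper opens to 85 mm and grips with 20 to 120 N. Pads are 22 mm wide; open, the fingers measure 114 mm over their backs; the gripper's body (76 mm by 85 mm) begins 54 mm behind the grasp point. The pads swing forward as they close: fully open they stand 13 mm farther back than shut.
Start: joints at [1.172, 0.628, 0.038, 1.517, -0.027, 0.996, -0.02], TCP at [212.377, -614.34, 231.313] pointing down, gripper open.
Joint ranges: [-3.06, 3.06], [-0.37, 2.12], [-1.25, 1.32], [0.18, 2.47], [-1.1, 4.24], [0.23, 1.98], [-2.94, 2.94]. Speed limits (rad/s): [2.57, 2.57, 3.14, 3.14, 3.14, 3.14, 3.14].

## Interface

Orientations are given as [roll, pitch, yaw] about the fixed x, y, z axes, in that order (R = Rz(yaw) Ry(pitch) Rx(roll)).
In Python, from cell import ctrl gives the robot as it stands.
- The arm moves only by the shell command python3 -m crank 'ROWS' [OPENING]. ROWS is JSON, a list that holds one entry, the list of rows, each a list of 4 numbers: the shift along the tool's x, y, z normalised to -1 to 1, where 1 is 2.5 cm, then the turn about the tool's z normalised to -1 to 1, where 1 is 0.08 rad. In form: [[[dx, dy, dz, turn], ...]]. A call has 1 to 12 rows; each row shifts and turns the commanded pose from where the row before left it, along the tool's axes as they then stand; what a row does not reach is not made up. A row lasts 1/12 s, in which the tool goes at most 41.7 mm and 7.16 degrees, less where a joint would pass 70% of its speed; a pose out of reach is approached as far as the arm can. A call with a number of a shift or a turn outside -1 to 1 is refused whole. A call with a gripper value outside its range is refused whole. OPENING is the closure, from -1 (fully open) to 1 (shut), set as the call begins (- or left out, the last holds). The fingers move at their own pace and stop on an object; the grip force is fixed at half the most. Time passes only in rows, so rows that do not move let the fingers close. It gives the time, the measured TCP pose, the force, the opening and the grip force at its end, in the units of the state.
- ctrl.read_state(): the state, without advancing time (a new reading comes with each control period).
- ctrl.get_image(name): name is "scene" or "top" or "wrist"; returns a dict with "img" (400x640x3 uint8, red, green, blue), "intrinsics" (3x3 intrinsics, pixels), "extrinsics" (4x4, takes a point from camera to world coordinates). Camera axes: x right, y up, looking along -z (the intrinsics and any distortion apply to the point x, -y, -z); pixel columns grow to the right and rows downward; lengths in mm; the calibration is good to about 2 mm. The wrist camera is an equidistant fisheye: a pixel r from the principal point sees the ray r / f radians off the axis. A picture is of the moment at which its call begins. There is no depth.
- ctrl.finish_job(): hands the job in; it is judged then, once.
Trained networks look in the newest picture that a camera, given by its name, has taken for a name from the list of things; names that differ only in an ending like _2 or _b are one class to them, and where a whole thing is asked for, a point or a joint stands for the part that bears it (a point fixed in the world has none). Each returns a list of dicts, best first, with "confidence" (0 to 1); they miss things now and then, are a little off and sometimes report something else, mostly with a low value. They report only what shows in the picture. A call takes as long as a camera call. They do not tell look-alikes from the thing itself.
- ctrl.find_in(camera, target): "position" ([row, column] in pixels, amid what is visible of it).
- ctrl.trace(camera, target): "mask" (400x640 bool, what is visible of it) and "position" ([row, column] in pixels, amid what is visible of it).
- ctrl.place_of(camera, target): "position" ([row, column] in pixels: a listed point, or the origin of a listed thing).
The state is a dict: "clock": time; "qpos": joint angles; "qd": joint speeds; "tau": joint torques, N m; "eef_pos": TCP position; "tool_rot": TCP orientation; "force": force on the tool from outside, world axes, zero at the start; "torque": the same for the moment, N m; "width": finger opening in mm; "gripper_force": force on a finger pad.
Only numpy, scipy, OpenCV 4.12 (cv2) and the standard library are available. Lean on these libraries where they do the work, as an engineer would, in place of code of your own. Each camera call takes 0.05 s, during which the arm holds its last target. There are 200 camera calls.

## Working session

There is one attempt and no reset: what is moved stays moved. The work goes in short steps, Python scripts to look and compute and a shell command to move; the robot and the scene stay as the last step left them, time stands still between calls to the robot, and variables do not carry over. Pictures are saved under pics/ and viewed, at most 11 in all, crops included, and the job is handed in when it is done.

```bash
mkdir -p pics; ls
cat > h.py <<'E'
import numpy as np, cv2
from cell import ctrl
def px2w(im,row,col,z):
    K=np.array(im["intrinsics"]);E=np.array(im["extrinsics"])
    d=np.array([(col-K[0,2])/K[0,0],-(row-K[1,2])/K[1,1],-1.0])
    d=E[:3,:3]@d;o=E[:3,3]
    return o+d*(z-o[2])/d[2]
def save(im,n): cv2.imwrite(f"pics/{n}.png",im["img"][:,:,::-1])
E
python3 - <<'E'
from h import *
np.set_printoptions(precision=1,suppress=True)
for c in ["top","scene"]:
    im=ctrl.get_image(c);save(im,c+"0")
    print(c,np.array(im["intrinsics"]).tolist(),np.array(im["extrinsics"]).round(3).tolist())
    for t in ["cup","tray","free_place","strainer","strainer_grip","sugar_bowl","tin","spice_jar","jebena","matchbox","ladle"]:
        z={"strainer_grip":26,"free_place":8}.get(t,0)
        for r in ctrl.place_of(c,t)[:5]:
            p=r["position"];print(t,round(r["confidence"],2),np.array(p),px2w(im,*p,z))
print(ctrl.read_state())
E
```

```text
pics
top [[520.0770543514357, 0.0, 320.5988038101151], [0.0, 520.0770543514357, 204.0123326132628], [0.0, 0.0, 1.0]] [[-0.021, 0.989, -0.149, 343.429], [-1.0, -0.021, 0.003, 65.958], [-0.001, 0.149, 0.989, 1585.306], [0.0, 0.0, 0.0, 1.0]]
cup 0.91 [211.  261.4] [563.7 244.3   0. ]
cup 0.9 [274.9 418.1] [ 358.8 -228.1    0. ]
cup 0.82 [258.1 258.7] [419.6 253.1   0. ]
cup 0.73 [204.8 283.4] [581.5 176.4   0. ]
cup 0.67 [205.4 395.5] [ 572.3 -168.9    0. ]
tray 0.88 [201.2 288.3] [592.4 161.2   0. ]
tray 0.27 [230.4 454.8] [ 491.1 -346.9    0. ]
free_place 0.72 [186.4 313.6] [635.7  82.2   8. ]
strainer 0.79 [211.7 447.5] [ 549.3 -327.9    0. ]
strainer 0.43 [220.4 362.9] [527.9 -66.9   0. ]
strainer_grip 0.72 [233.1 452.8] [ 480.7 -333.6   26. ]
sugar_bowl 0.6 [222.  367.3] [522.7 -80.2   0. ]
tin 0.95 [172.6 362.3] [677.5 -70.    0. ]
spice_jar 0.82 [250. 361.] [437.5 -58.1   0. ]
jebena 0.81 [198.2 174.5] [609.3 512.4   0. ]
jebena 0.52 [190.2 313. ] [625.2  84.3   0. ]
matchbox 0.77 [268.  192.1] [394.  454.8   0. ]
matchbox 0.73 [231.2 457.4] [ 488.5 -354.7    0. ]
ladle 0.82 [142
[... 707 characters left out ...]
259.3] [689.2 -54.2  -0. ]
tin 0.45 [249.7 335.2] [594.7 170.4   0. ]
spice_jar 0.83 [168.5 337.5] [431.6 -66.9   0. ]
jebena 0.7 [378.6 428.4] [605.7 515.1   0. ]
jebena 0.57 [146.3 300.8] [ 473.9 -208.3    0. ]
matchbox 0.66 [298.5 474.1] [402.6 440.1   0. ]
ladle 0.92 [197.1 217.1] [ 773.7 -139.5    0. ]
{'clock': 1.2, 'qpos': array([ 1.2,  0.6,  0. ,  1.5, -0. ,  1. , -0. ]), 'qd': array([ 0., -0., -0., -0.,  0., -0.,  0.]), 'tau': array([  0. , -56.3,   1.2, -19.4,   0. ,   0. ,  -0. ]), 'eef_pos': array([ 212.4, -614.3,  231.3]), 'tool_rot': array([ 3.1, -0. ,  0.3]), 'force': array([-0.2,  0.4,  0.2]), 'torque': array([-0., -0.,  0.]), 'gripper_force': 0.0, 'width': 85.61581543691145}
```

View pics/top0.png

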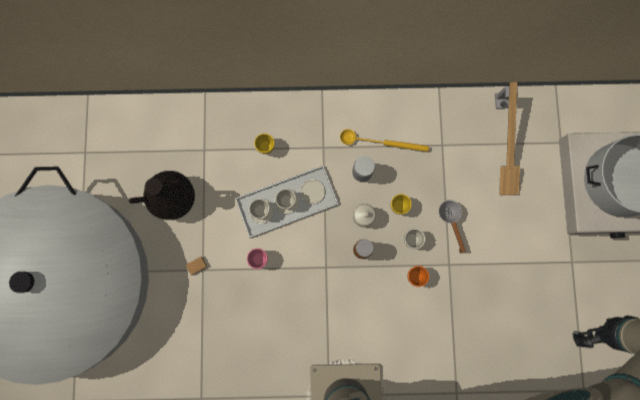

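View pics/scene0.png

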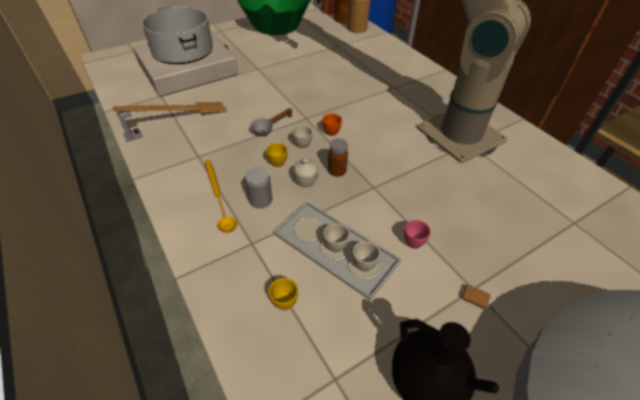

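The top view shows the white bench cup at about (row 239, col 415), the strainer cone at (212,450) with its handle running to (250,463), and the empty saucer at (190,313). The white tray cups are at (200,286) and (210,260). The yellow, orange and pink cups are look-alikes. The scene view agrees: bench cup at (135,303), strainer at (127,262), empty saucer at (230,308).

Run:
```python
from h import *
np.set_printoptions(precision=1,suppress=True)
for c in ["top","scene"]:
    im=ctrl.get_image(c)
    for t in ["cup","free_place","strainer","strainer_grip","tray"]:
        z={"strainer_grip":26,"free_place":8}.get(t,0)
        for r in ctrl.place_of(c,t):
            p=r["position"];print(c,t,round(r["confidence"],2),np.array(p),px2w(im,*p,z))
    for r in ctrl.trace(c,"tray")[:1]+ctrl.trace(c,"strainer")[:2]+ctrl.trace(c,"cup"):
        m=r["mask"].astype(np.uint8)
        k=max(cv2.findContours(m,0,2)[0],key=cv2.contourArea)
        b=cv2.boxPoints(cv2.minAreaRect(k));col=im["img"][r["mask"]].mean(0)
        print(c,"mask",round(r["confidence"],2),np.array(r["position"]),m.sum(),col)
        if m.sum()>1000 : print([px2w(im,q[1],q[0],10)[:2] for q in b])
s=ctrl.read_state();print(s["tool_rot"].round(3),s["eef_pos"])
```

```text
top cup 0.89 [255.1 258.2] [428.7 254.6   0. ]
top cup 0.88 [207.1 397. ] [ 566.9 -173.3    0. ]
top cup 0.79 [277.3 418.1] [ 351.6 -227.7    0. ]
top cup 0.75 [211.2 261. ] [563.1 245.5   0. ]
top cup 0.61 [240.  411.6] [ 464.6 -213.4    0. ]
top cup 0.61 [202.7 284.7] [588.  172.3   0. ]
top cup 0.55 [150.7 267.2] [753.9 225.3   0. ]
top free_place 0.52 [192.4 311.1] [617.1  90.2   8. ]
top strainer 0.85 [212.7 443.8] [ 546.4 -316.4    0. ]
top strainer_grip 0.71 [232.2 455.3] [ 483.3 -341.3   26. ]
top strainer_grip 0.67 [143.  382.8] [ 763.9 -134.2   26. ]
top tray 0.7 [201.7 286.9] [591.  165.5   0. ]
top tray 0.16 [211.9 260.2] [561. 248.   0.]
top mask 0.9 [198.8 293.5] 3225 [150.3 148.5 138.5]
[array([603.1, 328.5]), array([703.8,  50.7]), array([576.5,   6.8]), array([478.2, 281.8])]
top mask 0.73 [213.2 453.1] 601 [111.9 100.   89.9]
top mask 0.88 [238.8 412.6] 338 [129.5 124.6 109.6]
top mask 0.88 [209.9 260. ] 348 [118.7 114.5 101.1]
top mask 0.77 [145.9 262.7] 333 [123.7 104.3  35.2]
top mask 0.75 [275.2 420.2] 363 [138.9  75.1  31.9]
top mask 0.6 [201.3 283.4] 383 [120.
[... 776 characters left out ...]
335.2] [595.3 171.4   0. ]
scene mask 0.97 [254.2 336. ] 4412 [133.3 126.1 112.3]
[array([711.2,  59.2]), array([576.9, -33.6]), array([478.1, 281.1]), array([604.4, 336.4])]
scene mask 0.95 [123.5 265.5] 450 [101.9  85.1  73.5]
scene mask 0.65 [235.9 335.8] 617 [126.7 116.4  96.6]
scene mask 0.96 [236.1 416.9] 607 [127.8  58.7  68. ]
scene mask 0.83 [294.6 282.6] 730 [140.2 106.2   5.2]
scene mask 0.77 [155.  277.9] 422 [139.8 106.8  11.3]
scene mask 0.75 [127.2 330.1] 333 [136.1  54.3   9.1]
scene mask 0.73 [256.1 365.4] 671 [123.9 113.9  94.5]
scene mask 0.72 [236.5 335.9] 603 [126.9 116.6  96.7]
scene mask 0.54 [137.4 301.4] 357 [127.7 117.   96.7]
[ 3.1 -0.   0.3] [ 212.4 -614.3  231.3]
```

```bash
python3 -m crank '[[[0.9,-0.78,0,0],[0.9,-0.78,0,0],[0.9,-0.78,0,0],[0.9,-0.78,0,0],[0.9,-0.78,0,0],[0.9,-0.78,0,0],[0.9,-0.78,0,0],[0.9,-0.78,0,0]]]' -1
python3 -m crank '[[[0.9,-0.78,0,0],[0.9,-0.78,0,0],[0.9,-0.78,0,0],[0.9,-0.78,0,0],[0.9,-0.78,0,0],[0.9,-0.78,0,0],[0.9,-0.78,0,0],[0.9,-0.78,0,0]]]'
python3 -m crank '[[[0,0,0,-1],[0,0,0,-1],[0,0,0,-1],[0,0,0,-1],[0,0,0,-1],[0,0,0,-1],[0,0,0,-1],[0,0,0,-1],[0,0,0,-1],[0,0,0,-1]]]'
python3 -m crank '[[[0,0,0,-1],[0,0,0,-1],[0,0,0,-1],[0,0,0,-1],[0,0,0,-1],[0,0,0,-1],[0,0,0,-1],[0,0,0,-1],[0,0,0,-1],[0,0,0,-1],[0,0,0,0],[0,0,0,0]]]'
```

```text
clock: 2.77
eef_pos: [332.1, -406.9, 231.5]
tool_rot: [3.141, -0.0, 0.333]
force: [0.5, -0.2, 0.2]
width: 85.5
gripper_force: 0.0
clock: 3.43
eef_pos: [451.4, -200.6, 231.6]
tool_rot: [3.141, -0.0, 0.333]
force: [1.2, -0.8, 0.6]
width: 85.2
gripper_force: 0.0
clock: 4.27
eef_pos: [450.8, -202.0, 231.5]
tool_rot: [3.141, 0.0, 1.137]
force: [-0.1, 0.5, -0.2]
width: 85.6
gripper_force: 0.0
clock: 5.27
eef_pos: [450.7, -202.0, 231.4]
tool_rot: [3.141, 0.0, 1.93]
force: [-0.5, -1.0, 0.0]
width: 85.3
gripper_force: 0.0
```

```bash
cat >> h.py <<'E'
def w2w(im,row,col,z):
    K=np.array(im["intrinsics"]);E=np.array(im["extrinsics"])
    u=np.array([(col-K[0,2])/K[0,0],(row-K[1,2])/K[1,1]]);th=np.linalg.norm(u)
    s=np.sin(th)/max(th,1e-9)
    d=E[:3,:3]@np.array([u[0]*s,-u[1]*s,-np.cos(th)]);o=E[:3,3]
    return o+d*(z-o[2])/d[2]
E
python3 - <<'E'
from h import *
np.set_printoptions(precision=1,suppress=True)
im=ctrl.get_image("wrist");save(im,"w1")
print(np.array(im["intrinsics"]).tolist(),np.array(im["extrinsics"]).round(2).tolist())
for t in ["cup","strainer","strainer_grip"]:
    z={"strainer_grip":26}.get(t,0)
    for r in ctrl.place_of("wrist",t):
        p=r["position"];print(t,round(r["confidence"],2),np.array(p),w2w(im,*p,z))
for r in ctrl.trace("wrist","cup"):
    print("mask",round(r["confidence"],2),np.array(r["position"]),r["mask"].sum(),im["img"][r["mask"]].mean(0),w2w(im,*r["position"],30))
E
```

```text
[[309.70691628693146, 0.0, 320.6542126097524], [0.0, 309.70691628693146, 195.21334797487182], [0.0, 0.0, 1.0]] [[0.94, -0.34, -0.09, 426.37], [0.35, 0.9, 0.25, -138.39], [-0.0, -0.27, 0.96, 374.13], [0.0, 0.0, 0.0, 1.0]]
cup 0.81 [182.4 415.2] [ 570.6 -178.4    0. ]
cup 0.79 [179.2 328.6] [ 465.2 -214.2    0. ]
cup 0.68 [152.2 245.7] [ 356.9 -217.7    0. ]
cup 0.58 [  1.3 590.9] [764.8 232.1   0. ]
strainer 0.81 [277.9 352. ] [ 546.5 -334.    -0. ]
strainer 0.7 [180.3 331.2] [ 468.8 -214.4    0. ]
strainer_grip 0.66 [282.2 303.4] [ 481.1 -348.6   26. ]
mask 0.93 [  5.1 606.3] 590 [66.5 52.9 10. ] [775.3 224.6  30. ]
mask 0.77 [189.3 328.3] 2461 [99.  92.3 82.4] [ 466.  -219.4   30. ]
mask 0.77 [158.5 233.5] 2401 [108.4  49.1  10.5] [ 350.9 -223.2   30. ]
mask 0.57 [190.7 425.6] 2240 [98.4 78.  10. ] [ 575.8 -179.7   30. ]
```

View pics/w1.png

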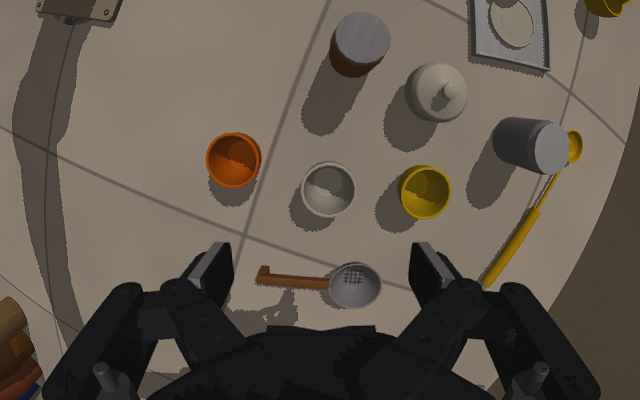

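The wrist view shows the bench cup's rim centred at (189,328), between the orange (160,233) and yellow (192,425) look-alikes. The strainer cone is at (285,355) with its handle end at (275,262). The cup is at about (465,-214), which the other cameras confirm.

```bash
python3 -m crank '[[[-0.65,0.37,0.5,0],[0,0,0.8,0],[0,0,0.8,0],[0,0,0.8,0],[0,0,0.8,0],[0,0,0.8,0],[0,0,0.8,0],[0,0,0.8,0],[0,0,0.8,0],[0,0,0,0],[0,0,0,0]]]' -1
python3 -m crank '[[[0,0,0.5,0],[0,0,0.5,0],[0,0,0.4,0],[0,0,0.3,0],[0,0,0.2,0],[0,0,0,0],[0,0,0,0]]]'
```

```text
clock: 6.43
eef_pos: [464.6, -213.4, 58.3]
tool_rot: [-3.14, -0.001, 1.933]
force: [0.4, 0.3, -0.4]
width: 85.2
gripper_force: 0.0
clock: 7.02
eef_pos: [465.3, -213.8, 11.5]
tool_rot: [3.142, 0.0, 1.933]
force: [-0.3, -0.2, -0.0]
width: 85.3
gripper_force: 0.0
```

```bash
python3 -m crank '[[[0,0,0,0],[0,0,0,0],[0,0,0,0],[0,0,0,0],[0,0,0,0],[0,0,0,0],[0,0,0,0],[0,0,0,0],[0,0,0,0],[0,0,0,0],[0,0,0,0],[0,0,0,0]]]' 1
```

```text
clock: 8.02
eef_pos: [465.4, -214.2, 12.4]
tool_rot: [3.141, 0.001, 1.932]
force: [-1.5, 0.6, 7.2]
width: 59.6
gripper_force: 62.6
```

```bash
python3 -m crank '[[[0,0,-0.2,0],[0,0,-0.5,0],[0,0,-0.7,0],[0,0,-0.8,0],[0,0,-0.8,0],[0,0,-0.8,0],[0,0,-0.8,0],[0,0,-0.8,0],[0,0,-0.5,0],[0,0,0,0]]]'
python3 -m crank '[[[0.2,0.2,0,0],[0.5,0.52,0,0],[0.64,0.72,0,0],[0.64,0.72,0,0],[0.64,0.72,0,0],[0.64,0.72,0,0],[0.64,0.72,0,0],[0.64,0.72,0,0],[0.64,0.72,0,0],[0.64,0.72,0,0]]]'
python3 -m crank '[[[0.64,0.72,0,0],[0.64,0.72,0,0],[0.64,0.72,0,0],[0.64,0.72,0,0],[0.5,0.6,0,0],[0.3,0.4,0,0],[0,0,0,0],[0,0,0,0],[0,0,0,0]]]'
python3 - <<'E'
from h import *
np.set_printoptions(precision=1,suppress=True)
for c,f in [("wrist",w2w),("scene",px2w),("top",px2w)]:
    im=ctrl.get_image(c);save(im,c+"2")
    for t in ["cup","free_place","tray"]:
        z={"free_place":8}.get(t,8)
        for r in ctrl.place_of(c,t):
            p=r["position"];print(c,t,round(r["confidence"],2),np.array(p),f(im,*p,z))
E
```

```text
clock: 8.85
eef_pos: [466.7, -214.4, 161.6]
tool_rot: [3.138, 0.004, 1.933]
force: [0.5, -0.7, -1.0]
width: 60.0
gripper_force: 64.7
clock: 9.68
eef_pos: [564.5, -18.5, 157.2]
tool_rot: [-3.139, -0.001, 1.933]
force: [-0.7, 0.1, -0.7]
width: 59.9
gripper_force: 64.7
clock: 10.43
eef_pos: [625.1, 90.7, 158.0]
tool_rot: [-3.139, 0.001, 1.931]
force: [-0.7, -0.5, -0.8]
width: 59.6
gripper_force: 64.7
wrist cup 0.97 [239.2 319.1] [644.4  32.3   8. ]
wrist cup 0.81 [108.6 489.8] [759.8 225.4   8. ]
wrist cup 0.67 [  8.6 316.2] [561.2 245.8   8. ]
wrist cup 0.66 [ 95.2 314.9] [590.2 165.5   8. ]
wrist cup 0.65 [344.6 212.7] [ 568.  -165.9    8. ]
wrist cup 0.59 [304.8  87.9] [ 363.6 -205.5    8. ]
wrist free_place 0.65 [183.8 312.2] [617.5  84.8   8. ]
scene cup 0.93 [265.1 362.8] [566.8 244.7   8. ]
scene cup 0.92 [245.8 333.4] [595.5 163.1   8. ]
scene cup 0.81 [165.3 282.2] [ 567.1 -153.5    8. ]
scene cup 0.77 [242.5 412.4] [424.4 255.    8. ]
scene cup 0.76 [194.9 304.1] [571.7 -19.2   8. ]
scene cup 0.66 [301.2 283.3] [768.2 230.    8. ]
scene cup 0.56 [134.1 328.6] [ 373.5 -206.8    8. ]
scene free_place 0.64 [229.1 309. ] [620.   88.5   8. ]
scene tray 0.6 [249.9 334.6] [599.6 174.7   8. ]
top cup 0.92 [211.8 258.8] [560.3 251.4   8. ]
top cup 0.85 [202.8 286.3] [586.3 166.9   8. ]
top cup 0.83 [276.9 416.6] [ 352.8 -221.8    8. ]
top cup 0.73 [146.5 267.7] [765.2 222.8   8. ]
top cup 0.53 [207.2 397.8] [ 565.4 -174.5    8. ]
top cup 0.52 [257.4 258.1] [421.3 254.    8. ]
top cup 0.38 [182.  310.8] [649.7  90.5   8. ]
top free_place 0.35 [189.5 312.3] [626.1  86.4   8. ]
top tray 0.97 [200.9 285.9] [592.3 168.1   8. ]
```

View pics/wrist2.png

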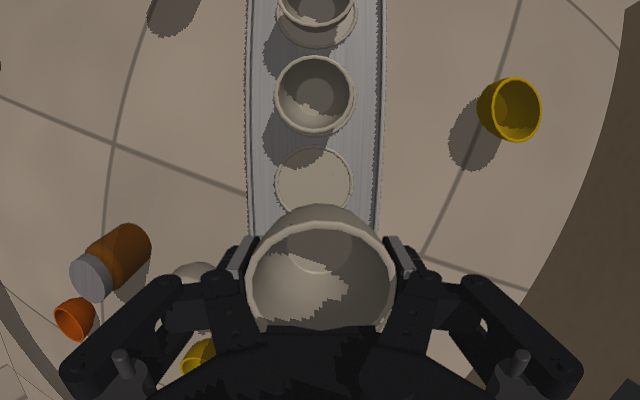

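The wrist view shows the held cup's rim spanning cols 246–397 with its top at row 222. Below it is the empty saucer, with edges at col 275 and col 352 and its top at row 147. cup_a's rim is centred at about (94,315).

Run:
```python
from h import *
from scipy.optimize import least_squares
np.set_printoptions(precision=1,suppress=True)
im=ctrl.get_image("wrist");s=ctrl.read_state();print(s["eef_pos"],s["tool_rot"])
a=cv2.cvtColor(im["img"],cv2.COLOR_RGB2GRAY)
def fit(pts,z,r):
    P=np.array([w2w(im,y,x,z)[:2] for y,x in pts])
    f=lambda c:np.hypot(*(P-c[:2]).T)-r
    o=least_squares(f,P.mean(0));return o.x,o.fun
print("saucer",fit([(182,274),(182,352.5),(147,313),(157,287),(157,340)],8,37))
print("cup_a rim",fit([(94,274),(94,355),(55,315),(133.5,315)],60,31))
zt=s["eef_pos"][2]-12
print("held rim",fit([(280,246),(280,397),(222,321)],zt+52,31))
print("held org",w2w(im,239.2,319.1,zt))
for n,z in [("cup",60)]:
  for r in ctrl.trace("wrist",n):
    m=r["mask"].astype(np.uint8);ys,xs=np.nonzero(m);print(r["position"],xs.min(),xs.max(),ys.min(),ys.max(),m.sum())
```

```text
[626.   92.6 158.9] [3.1 0.  1.9]
saucer (array([620.1,  86.6]), array([ 1.6,  1.4, -0.4, -0.1,  0.3]))
cup_a rim (array([592.5, 166.3]), array([ 0.3,  0.3, -0.1, -0.1]))
held rim (array([626.6,  90.7]), array([-0.6, -0.6,  0.3]))
held org [624.9  91.8 146.9]
[109.6, 508.5] 474 539 78 143 3359
[352.1, 197.6] 180 215 339 372 681
[10.1, 312.8] 276 351 0 34 1973
[271.7, 321.5] 245 396 203 329 15166
[315.6, 74.6] 53 94 298 341 1323
[94.7, 308.9] 272 351 57 134 4773
```

```bash
python3 -m crank '[[[-0.08,-0.27,0,0],[0,0,0.4,0],[0,0,0.6,0],[0,0,0.6,0],[0,0,0.6,0],[0,0,0.6,0],[0,0,0.6,0],[0,0,0.6,0],[0,0,0.4,0],[0,0,0.3,0],[0,0,0,0],[0,0,0,0]]]'
```

```text
clock: 12.13
eef_pos: [620.4, 88.3, 41.1]
tool_rot: [-3.141, -0.0, 1.933]
force: [-0.0, -0.5, -0.9]
width: 59.7
gripper_force: 64.7
```

Run:
```python
from h import *
np.set_printoptions(precision=1,suppress=True)
im=ctrl.get_image("wrist");save(im,"w3")
from scipy.optimize import least_squares
P=[]
for i in range(3):
    s=ctrl.read_state();P.append(s["eef_pos"]);ctrl.get_image("top")
print(np.array(P))
for r in ctrl.place_of("wrist","cup"): print(r["position"],w2w(im,*r["position"],np.mean(P,0)[2]-12),w2w(im,*r["position"],8))
```

```text
[[620.8  88.5  41.7]
 [621.1  88.5  42.1]
 [621.2  88.5  42.2]]
[239.1, 320.4] [619.7  88.3  30. ] [623.1  79.2   8. ]
[350.6, 46.2] [ 399.2 -152.    30. ] [ 371.  -195.5    8. ]
[86.6, 319.8] [591.3 162.8  30. ] [590.6 164.3   8. ]
[111.6, 566.9] [735.3 216.1  30. ] [755.2 225.3   8. ]
```

View pics/w3.png

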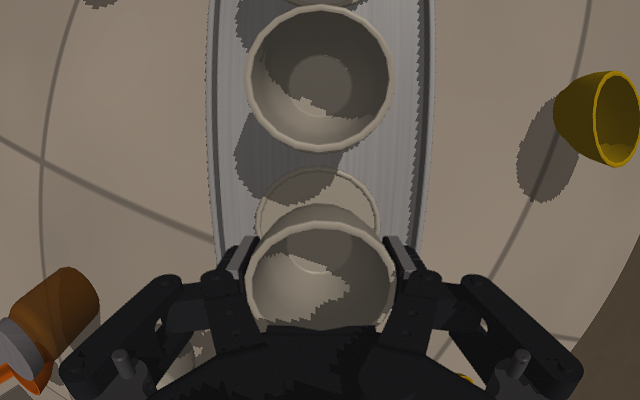

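The cup hangs over the saucer in line with cup_a: held rim centred on col 321, saucer on col 318 and tray on col 321. I'll lower it now.

```bash
python3 -m crank '[[[0,0,0.3,0],[0,0,0.3,0],[0,0,0.1,0],[0,0,0,0],[0,0,0,0],[0,0,0,0]]]'
python3 -m crank '[[[0,0,0.05,0],[0,0,0.05,0],[0,0,0,0],[0,0,0,0]]]'
python3 -m crank '[[[0,0,0.04,0],[0,0,0.04,0],[0,0,0,0],[0,0,0,0]]]'
```

```text
clock: 12.88
eef_pos: [620.5, 88.4, 23.8]
tool_rot: [3.142, -0.0, 1.933]
force: [-0.4, -0.6, -0.1]
width: 59.7
gripper_force: 64.7
clock: 13.22
eef_pos: [620.5, 88.3, 21.3]
tool_rot: [3.142, 0.0, 1.933]
force: [-0.6, 0.1, -1.2]
width: 59.9
gripper_force: 64.7
clock: 13.55
eef_pos: [620.7, 88.3, 20.5]
tool_rot: [3.141, 0.001, 1.933]
force: [-1.1, -0.4, 7.0]
width: 59.6
gripper_force: 65.1
```

```bash
python3 -m crank '[[[0,0,0,0],[0,0,0,0],[0,0,0,0],[0,0,0,0],[0,0,0,0],[0,0,0,0],[0,0,0,0],[0,0,0,0]]]' -1
python3 -m crank '[[[0,0,-0.2,0],[0,0,-0.3,0],[0,0,-0.5,0],[0,0,-0.8,0],[0,0,-0.8,0],[0,0,-0.8,0],[0,0,-0.8,0],[0,0,-0.8,0],[0,0,-0.5,0],[0,0,0,0],[0,0,0,0]]]'
python3 - <<'E'
from h import *
from scipy.optimize import least_squares
np.set_printoptions(precision=1,suppress=True)
im=ctrl.get_image("wrist");save(im,"w4");print(ctrl.read_state()["eef_pos"],ctrl.read_state()["tool_rot"])
for t in ["cup","free_place","tray"]:
    for r in ctrl.place_of("wrist",t): print(t,r["confidence"],np.array(r["position"]),w2w(im,*r["position"],8))
for r in ctrl.trace("wrist","cup"):
    ys,xs=np.nonzero(r["mask"]);print(r["position"],xs.min(),xs.max(),ys.min(),ys.max())
E
```

```text
clock: 14.22
eef_pos: [620.4, 88.3, 19.3]
tool_rot: [3.142, -0.0, 1.933]
force: [0.0, -0.1, -0.5]
width: 85.3
gripper_force: 0.0
clock: 15.13
eef_pos: [620.8, 88.3, 157.8]
tool_rot: [3.14, 0.001, 1.933]
force: [-0.6, 0.4, -0.3]
width: 85.9
gripper_force: 0.0
[620.   88.  156.6] [-3.1  0.   1.9]
cup 0.87 [  4.3 319.7] [558.8 249.    8. ]
cup 0.81 [105.7 493.2] [758.9 228.3   8. ]
cup 0.62 [304.9  87.1] [ 360.  -206.8    8. ]
cup 0.57 [183.7 321.3] [622.  86.   8.]
[195.2, 319.8] 282 357 157 231
[109.3, 512.9] 479 544 77 142
[10.9, 322.0] 282 359 0 31
[316.1, 72.4] 54 94 297 340
[92.5, 321.3] 280 359 54 131
```

View pics/w4.png

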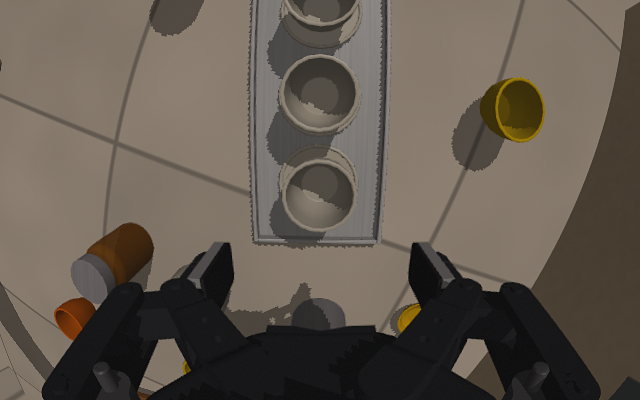

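```bash
python3 - <<'E'
from h import *
np.set_printoptions(precision=1,suppress=True)
im=ctrl.get_image("wrist")
for n,q in [("cup",(194.2,319.5)),("cup_a",(92.5,320))]: print(n,w2w(im,*q,60))
E
python3 -m crank '[[[0,0,-0.8,0],[0,0,-0.8,0],[-0.5,-0.4,0,0],[-0.8,-0.63,0,0],[-0.8,-0.63,0,0],[-0.8,-0.63,0,0],[-0.8,-0.63,0,0],[-0.8,-0.63,0,0],[-0.8,-0.63,0,0],[-0.8,-0.63,0,0],[-0.8,-0.63,0,0]]]' -1
python3 -m crank '[[[-0.8,-0.63,0,0],[-0.8,-0.63,0,0],[-0.8,-0.63,0,0],[-0.8,-0.63,0,0],[-0.8,-0.63,0,0],[-0.8,-0.63,0,0],[-0.8,-0.63,0,0],[-0.8,-0.63,0,0],[-0.8,-0.63,0,0],[-0.55,-0.43,0,0],[0,0,0,0]]]'
python3 -m crank '[[[0,0,0,1],[0,0,0,1],[0,0,0,1],[0,0,0,1],[0,0,0,1],[0,0,0,1],[0,0,0,1],[0,0,0,1],[0,0,0,1],[0,0,0,1]]]'
python3 -m crank '[[[0,0,0,1],[0,0,0,1],[0,0,0,1],[0,0,0,1],[0,0,0,1],[0,0,0,1],[0,0,0,1],[0,0,0,1],[0,0,0,1],[0,0,0,0.5],[0,0,0,0],[0,0,0,0]]]'
python3 - <<'E'
from h import *
np.set_printoptions(precision=1,suppress=True)
im=ctrl.get_image("wrist");save(im,"w5");print(ctrl.read_state()["eef_pos"],ctrl.read_state()["tool_rot"])
for t in ["strainer","strainer_grip"]:
    for r in ctrl.place_of("wrist",t): print(t,r["confidence"],np.array(r["position"]),w2w(im,*r["position"],26 if "_" in t else 0))
for r in ctrl.trace("wrist","strainer")[:2]:
    ys,xs=np.nonzero(r["mask"]);print(r["position"],xs.min(),xs.max(),ys.min(),ys.max())
E
```

```text
cup [617.4  89.4  60. ]
cup_a [589.6 164.3  60. ]
clock: 16.35
eef_pos: [553.6, -122.2, 196.2]
tool_rot: [-3.141, -0.001, 1.933]
force: [-0.5, -0.8, -0.5]
width: 85.3
gripper_force: 0.0
clock: 17.27
eef_pos: [477.6, -361.6, 195.8]
tool_rot: [-3.139, 0.001, 1.926]
force: [-0.2, -0.4, -0.6]
width: 85.3
gripper_force: 0.0
clock: 18.1
eef_pos: [480.8, -354.9, 196.3]
tool_rot: [-3.141, -0.001, 1.13]
force: [-0.7, -0.2, -0.2]
width: 85.7
gripper_force: 0.0
clock: 19.1
eef_pos: [480.7, -355.2, 196.4]
tool_rot: [-3.141, 0.0, 0.375]
force: [0.4, 0.2, -0.2]
width: 85.4
gripper_force: 0.0
[ 480.6 -355.5  196.5] [-3.1  0.   0.4]
strainer 0.64 [109.9 320.9] [ 544.8 -330.6    0. ]
strainer 0.33 [172.3 313.5] [ 477.3 -348.3    0. ]
strainer_grip 0.6 [170.5 311.6] [ 483.5 -344.4   26. ]
[113.2, 315.1] 284 355 74 230
[48.3, 107.9] 77 139 19 77
```

View pics/w5.png

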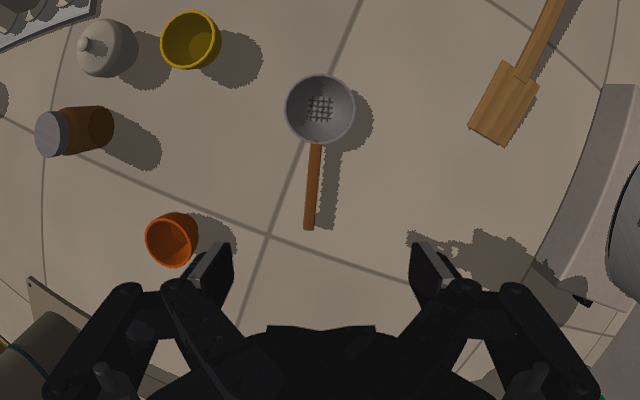

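The wrist view shows the strainer's rim centred at (108,320). The handle runs from (144,316) to (229,309) and lies clear of everything.

Run:
```python
from h import *
np.set_printoptions(precision=2,suppress=True)
im=ctrl.get_image("wrist")
c=w2w(im,108,320.3,32)[:2];a=w2w(im,146,315.7,32)[:2];b=w2w(im,226,309,32)[:2]
hsv=cv2.cvtColor(im["img"],cv2.COLOR_RGB2HSV)
m=(hsv[...,1]>120)&(hsv[...,2]>50);m[:140]=0;m[235:]=0;m[:,:290]=0;m[:,345:]=0
ys,xs=np.nonzero(m);P=np.array([w2w(im,y,x,30)[:2] for y,x in zip(ys,xs)])
mu=P.mean(0);v=np.linalg.svd(P-mu,full_matrices=False)[2][0];v*=np.sign(v[0])
print("cone",c,"near/far",a,b,"dir cone-end",c-b,np.arctan2(*(c-b)[::-1]),"svd",mu,np.arctan2(v[1],v[0]),len(P), ((P-mu)@v).min(),((P-mu)@v).max())
yaw=np.arctan2(v[1],v[0]);u=np.array([np.cos(yaw),np.sin(yaw)])
print("grip from cone",c-66*u,"along",(c-mu)@u,"perp",(c-mu)@[-u[1],u[0]])
s=ctrl.read_state();print(s["eef_pos"],s["tool_rot"])
```

```text
cone [ 546.06 -330.49] near/far [ 509.12 -340.02] [ 427.34 -364.  ] dir cone-end [118.72  33.52] 0.27515533081037097 svd [ 469.02 -350.3 ] 0.27848666904331826 916 -47.55424781101323 47.124580700324195
grip from cone [ 482.6  -348.63] along 79.52072397482692 perp -2.125660465849119
[ 480.4  -356.22  196.76] [-3.14 -0.    0.37]
```

```bash
python3 -m crank '[[[0,0,0,0.6],[0,0,0,0.6],[0.16,-0.3,0,0],[0,0,0.8,0],[0,0,0.8,0],[0,0,0.8,0],[0,0,0.8,0],[0,0,0.8,0],[0,0,0.8,0],[0,0,0,0],[0,0,0,0],[0,0,0,0]]]' -1
python3 - <<'E'
from h import *
np.set_printoptions(precision=2,suppress=True)
im=ctrl.get_image("wrist");save(im,"w6")
s=ctrl.read_state();print(s["eef_pos"],s["tool_rot"])
for t in ["strainer","strainer_grip"]:
    for r in ctrl.place_of("wrist",t): print(t,r["confidence"],np.array(r["position"]),w2w(im,*r["position"],26 if "_" in t else 0))
E
```

```text
clock: 20.35
eef_pos: [482.8, -348.2, 77.8]
tool_rot: [3.141, -0.001, 0.278]
force: [-0.0, 0.3, 0.4]
width: 85.4
gripper_force: 0.0
[ 483.08 -348.45   78.19] [ 3.14 -0.    0.28]
strainer 0.57 [117.  317.7] [ 543.43 -329.25    0.  ]
strainer 0.32 [218.9 318.3] [ 470.55 -350.29    0.  ]
strainer_grip 0.67 [214.1 316. ] [ 482.53 -345.46   26.  ]
```

View pics/w6.png

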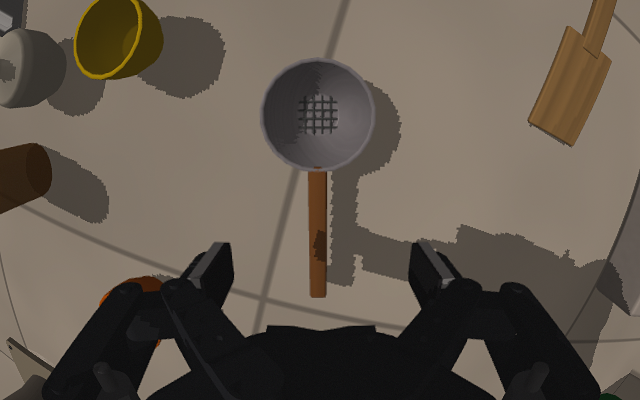

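The handle is upright at col 317 and the finger midline is near col 321, so it needs a 2 mm side correction before I go down.

```bash
python3 -m crank '[[[0,-0.07,0.5,0],[0,0,0.6,0],[0,0,0.6,0],[0,0,0.5,0],[0,0,0.3,0],[0,0,0.2,0],[0,0,0.1,0],[0,0,0,0],[0,0,0,0]]]' -1
python3 -m crank '[[[0,0,0,0],[0,0,0,0],[0,0,0,0],[0,0,0,0],[0,0,0,0],[0,0,0,0],[0,0,0,0],[0,0,0,0],[0,0,0,0],[0,0,0,0],[0,0,0,0],[0,0,0,0]]]' 1
```

```text
clock: 21.25
eef_pos: [482.0, -346.6, 7.2]
tool_rot: [3.141, -0.0, 0.277]
force: [-0.4, -0.7, -1.0]
width: 85.3
gripper_force: 0.0
clock: 22.25
eef_pos: [481.8, -346.4, 7.1]
tool_rot: [3.141, -0.0, 0.277]
force: [-0.1, 1.1, 5.1]
width: 10.7
gripper_force: 59.0
```

```bash
python3 -m crank '[[[0,0,-0.1,0],[0,0,-0.3,0],[0,0,-0.5,0],[0,0,-0.7,0],[0,0,-0.8,0],[0,0,-0.8,0],[0,0,-0.8,0],[0,0,-0.8,0],[0,0,-0.7,0],[0,0,-0.5,0],[0,0,0,0],[0,0,0,0]]]'
python3 - <<'E'
from h import *
np.set_printoptions(precision=2,suppress=True)
im=ctrl.get_image("wrist");save(im,"w7")
s=ctrl.read_state();print(s["eef_pos"],s["tool_rot"],s["width"],s["force"],s["torque"])
for r in ctrl.trace("wrist","strainer"):
    ys,xs=np.nonzero(r["mask"]);print(r["confidence"],r["position"],xs.min(),xs.max(),ys.min(),ys.max())
E
```

```text
clock: 23.25
eef_pos: [482.0, -346.6, 157.9]
tool_rot: [3.14, -0.001, 0.277]
force: [-0.6, 0.5, -1.2]
width: 10.8
gripper_force: 58.4
[ 481.39 -346.15  156.91] [-3.14 -0.    0.28] 10.707043387054684 [ 0.28 -0.76 -1.28] [ 0.04  0.04 -0.02]
0.58 [124.4, 322.3] 229 411 25 329
```

View pics/w7.png

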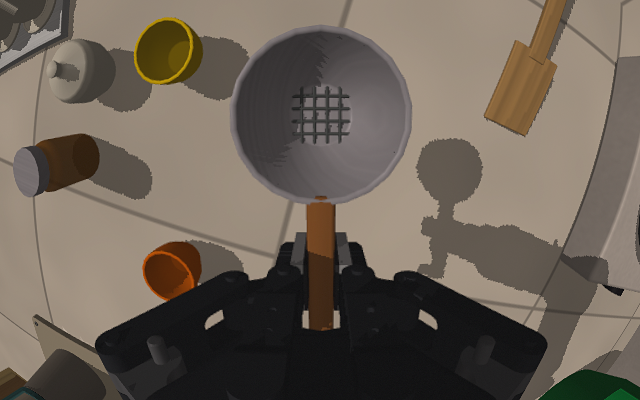

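The strainer is held straight. Its rim is centred at (114,321), spanning cols 230–411 and rows 25–204. Next I work out the cone's offset and levelness from the rim.

Run:
```python
from h import *
from scipy.optimize import least_squares
np.set_printoptions(precision=3,suppress=True)
im=ctrl.get_image("wrist");s=ctrl.read_state();t=s["eef_pos"];y=s["tool_rot"][2]
m=next(r["mask"] for r in ctrl.trace("wrist","strainer")).astype(np.uint8);m[200:]=0
k=max(cv2.findContours(m,0,1)[0],key=cv2.contourArea)[:,0,:];k=k[k[:,1]<192]
u=np.array([np.cos(y),np.sin(y)]);v=np.array([-u[1],u[0]])
K=np.array(im["intrinsics"]);E=np.array(im["extrinsics"])
def proj(P):
    q=(P-E[:3,3])@E[:3,:3];q=q*[1,-1,-1];r=np.hypot(q[:,0],q[:,1]);th=np.arctan2(r,q[:,2])
    return np.c_[K[0,2]+K[0,0]*th*q[:,0]/r,K[1,2]+K[1,1]*th*q[:,1]/r]
from scipy.spatial import cKDTree
A=np.linspace(0,2*np.pi,720)
def f(p,pr=0):
    a,b,zc,pit=p
    x=36*np.cos(A);w=36*np.sin(A)
    P=np.c_[(t[:2]+a*u+b*v)+np.outer(x,u)*np.cos(pit)+np.outer(w,v),t[2]+zc+x*np.sin(pit)]
    return cKDTree(proj(P)).query(k)[0]
for fixz in (0,1):
    g=(lambda p:f([p[0],p[1],25,p[2]])) if fixz else f
    o=least_squares(g,[66,0,0] if fixz else [66,0,25,0],diff_step=1e-3,x_scale=[1,1,.02] if fixz else [1,1,1,.02]);print(o.x,np.sqrt((o.fun**2).mean()))
print(t,y)
```

```text
Traceback (most recent call last):
StopIteration
```

Run:
```python
from h import *
from scipy.optimize import minimize
from scipy.spatial import cKDTree
np.set_printoptions(precision=3,suppress=True)
for _ in range(6):
    im=ctrl.get_image("wrist");L=[r for r in ctrl.trace("wrist","strainer") if r["mask"].sum()>15000]
    if L: break
s=ctrl.read_state();t=s["eef_pos"];y=s["tool_rot"][2]
m=L[0]["mask"].astype(np.uint8)
k=max(cv2.findContours(m,0,1)[0],key=cv2.contourArea)[:,0,:];k=k[k[:,1]<185]
u=np.array([np.cos(y),np.sin(y)]);v=np.array([-u[1],u[0]])
K=np.array(im["intrinsics"]);E=np.array(im["extrinsics"])
def proj(P):
    q=(P-E[:3,3])@E[:3,:3];q=q*[1,-1,-1];r=np.hypot(q[:,0],q[:,1]);th=np.arctan2(r,q[:,2])
    return np.c_[K[0,2]+K[0,0]*th*q[:,0]/r,K[1,2]+K[1,1]*th*q[:,1]/r]
A=np.linspace(0,2*np.pi,720);x=36*np.cos(A);w=36*np.sin(A)
def f(p):
    a,b,zc,pit=p[0],p[1],p[2],p[3]/50
    P=np.c_[(t[:2]+a*u+b*v)+np.outer(x,u)*np.cos(pit)+np.outer(w,v),t[2]+zc+x*np.sin(pit)]
    return (cKDTree(proj(P)).query(k)[0]**2).mean()
o=minimize(f,[66,0,25,0],method="Nelder-Mead");print(o.x,o.x[3]/50,o.fun,len(k))
o=minimize(lambda p:f([p[0],p[1],25,p[2]]),[66,0,0],method="Nelder-Mead");print(o.x,o.x[2]/50,o.fun)
print(t,y)
```

```text
[65.938  0.    22.36  -0.   ] -1.8289826420523717e-06 0.3071692302362322 402
[65.386  0.    -0.   ] -1.54796235496769e-06 3.170743801768373
[ 481.156 -346.052  155.877] 0.276758956109616
```

The cone is held level and 66 mm ahead of the TCP (fit about 0.5 px), so I carry it over at this height.

```bash
python3 -m crank '[[[0.1,-0.2,0,0],[0.2,-0.4,0,0],[0.3,-0.6,0,0],[0.35,-0.7,0,0],[0.35,-0.7,0,0],[0.35,-0.7,0,0],[0.35,-0.7,0,0],[0.35,-0.7,0,0],[0.35,-0.7,0,0],[0.35,-0.7,0,0],[0.35,-0.7,0,0],[0.35,-0.7,0,0]]]'
python3 -m crank '[[[0.35,-0.7,0,0],[0.35,-0.7,0,0],[0.35,-0.7,0,0],[0.35,-0.7,0,0],[0.35,-0.7,0,0],[0.35,-0.7,0,0],[0.35,-0.7,0,0],[0.35,-0.7,0,0],[0.35,-0.7,0,0],[0.3,-0.6,0,0],[0.2,-0.4,0,0],[0.1,-0.2,0,0]]]'
python3 -m crank '[[[0,0,0,-0.3],[0,0,0,-0.3],[0,0,0,-0.25],[0,0,0,0],[0,0,0,0],[0,0,0,0]]]'
python3 - <<'E'
from h import *
np.set_printoptions(precision=1,suppress=True)
for c,f in [("wrist",w2w),("scene",px2w),("top",px2w)]:
    im=ctrl.get_image(c);save(im,c+"8")
    for n in ["cup","strainer"]:
        for r in ctrl.place_of(c,n):
            p=r["position"];print(c,n,round(r["confidence"],2),np.array(p),f(im,*p,8 if n=="cup" else 150))
s=ctrl.read_state();print(s["eef_pos"],s["tool_rot"][2])
E
```

```text
clock: 24.55
eef_pos: [520.6, -138.0, 156.7]
tool_rot: [-3.141, 0.0, 0.278]
force: [-0.1, 0.8, -1.4]
width: 10.7
gripper_force: 58.4
clock: 25.55
eef_pos: [559.2, 68.7, 156.6]
tool_rot: [-3.14, 0.0, 0.28]
force: [-0.3, -0.9, -1.1]
width: 10.8
gripper_force: 58.5
clock: 26.05
eef_pos: [559.6, 64.7, 156.9]
tool_rot: [3.141, 0.0, 0.343]
force: [-0.9, -0.1, -1.7]
width: 11.0
gripper_force: 58.5
wrist cup 0.95 [112.9 232.3] [595.2 166.6   8. ]
wrist cup 0.83 [122.8 155.6] [562.5 245.5   8. ]
wrist cup 0.75 [238.1 509.1] [ 571.9 -168.     8. ]
wrist cup 0.68 [241.2 136.3] [420.9 245.2   8. ]
wrist strainer 0.7 [114.4 321.1] [621.9  86.5 150. ]
wrist strainer 0.66 [122.9 156.7] [592.4 167.9 150. ]
scene cup 0.97 [230.1 307.8] [624.2  89.7   8. ]
scene cup 0.89 [243.2 412.5] [425.6 256.7   8. ]
scene cup 0.82 [163.9 280.7] [ 568.1 -161.     8. ]
scene cup 0.8 [304.2 282.9] [772.3 235.8   8. ]
scene cup 0.71 [264.1 360.5] [569.8 239.7   8. ]
scene cup 0.69 [246.2 333.4] [596.1 164.1   8. ]
scene strainer 0.68 [191.2 305.2] [628.5  88.3 150. ]
top cup 0.91 [146.9 266.7] [764. 226.   8.]
top cup 0.86 [276.7 414.7] [ 353.6 -216.1    8. ]
top cup 0.72 [208.1 260.9] [571.6 244.9   8. ]
top cup 0.72 [257.8 258.8] [420.1 251.9   8. ]
top cup 0.56 [208.1 395.5] [ 562.8 -167.3    8. ]
top cup 0.52 [204.6 287.2] [580.7 164.2   8. ]
top strainer 0.73 [266.9 195.5] [392.  408.7 150. ]
[559.5  65.6 156.8] 0.34483924885595396
```

View pics/wrist8.png

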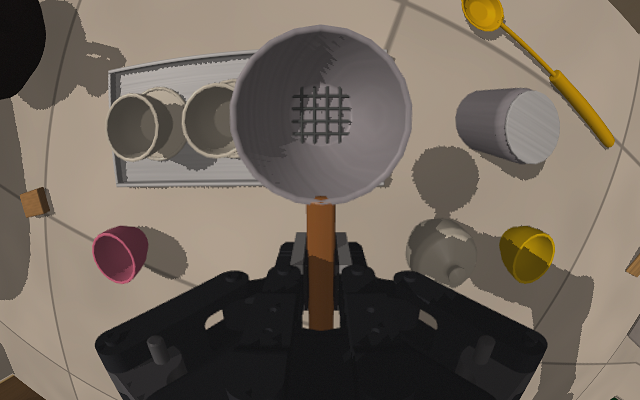

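The wrist view shows the strainer over the placed cup, rim centred at (114,321), with the tray edge horizontal, so the handle is square to the row. Lowering it.

```bash
python3 -m crank '[[[-0.05,0,0.2,0],[0,0,0.4,0],[0,0,0.5,0],[0,0,0.5,0],[0,0,0.4,0],[0,0,0.3,0],[0,0,0.2,0],[0,0,0.1,0],[0,0,0,0],[0,0,0,0],[0,0,0,0]]]'
python3 - <<'E'
from h import *
np.set_printoptions(precision=1,suppress=True)
for c,f in [("scene",px2w),("top",px2w)]:
  im=ctrl.get_image(c)
  for n in ["cup","strainer"]:
    for r in ctrl.place_of(c,n):
        p=r["position"];q=f(im,*p,8 if n=="cup" else 80)
        if abs(q[0]-620)<25 and abs(q[1]-88)<25: print(c,n,np.array(p),q)
  if c=="scene": cv2.imwrite("pics/s9.png",cv2.resize(im["img"][170:290,240:400,::-1],None,fx=5,fy=5,interpolation=2))
s=ctrl.read_state();print(s["eef_pos"],s["tool_rot"])
E
```

```text
clock: 27.42
eef_pos: [558.9, 65.2, 92.4]
tool_rot: [3.141, -0.001, 0.345]
force: [0.7, -1.0, -0.5]
width: 10.8
gripper_force: 58.4
scene cup [230.8 306.7] [627.6  90.2   8. ]
scene strainer [210.2 308.9] [619.6  88.4  80. ]
[558.5  65.2  92.1] [ 3.1 -0.   0.3]
```

View pics/s9.png

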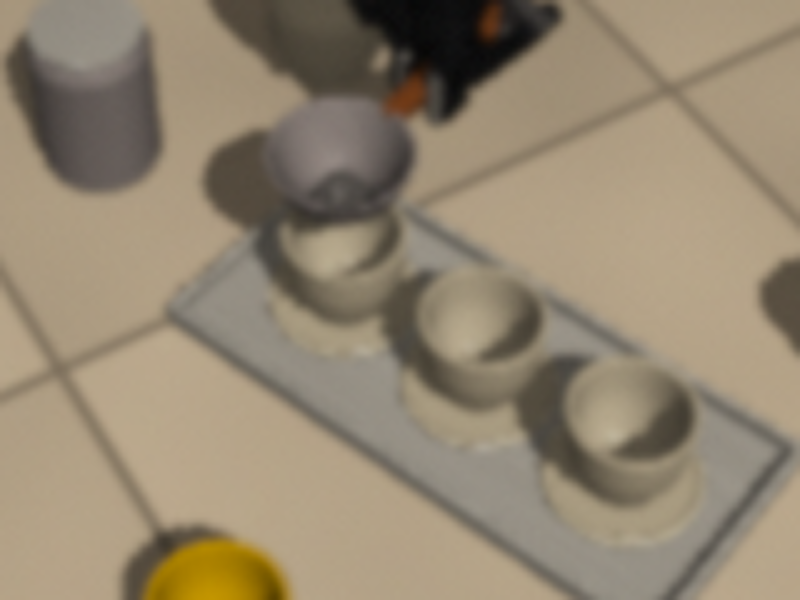

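The crop shows the strainer level above the placed cup. Its rim spans cols 263–414 and the cup's rim cols 277–405, so they are centred within about a millimetre, and the three cups form a row. One numeric check of the depth direction remains.

```bash
python3 - <<'E'
from h import *
np.set_printoptions(precision=1,suppress=True)
im=ctrl.get_image("scene");g=lambda r,c,z:px2w(im,170+r/5-.4,240+c/5-.4,z)
print("strainer",g(148,338.5,116),"cup",g(230,341,60),"cup_a",g(315,481,60),"cup_b",g(407,630,60))
E
python3 -m crank '[[[0,0,0.1,0],[0,0,0.1,0],[0,0,0.1,0],[0,0,0.04,0],[0,0,0,0],[0,0,0,0],[0,0,0,0],[0,0,0,0],[0,0,0,0],[0,0,0,0],[0,0,0,0]]]'
```

```text
strainer [621.3  84.5 116. ] cup [621.9  86.8  60. ] cup_a [592.4 164.7  60. ] cup_b [563.6 242.6  60. ]
clock: 28.68
eef_pos: [558.4, 65.2, 83.4]
tool_rot: [3.142, -0.0, 0.345]
force: [0.4, 0.1, -1.5]
width: 11.1
gripper_force: 58.4
```

```bash
python3 -c "
from cell import ctrl
print(ctrl.read_state()['qd'].round(3)); print(ctrl.finish_job())"
```

```text
[-0.     0.001 -0.     0.003  0.001 -0.001 -0.   ]
the job is handed in; nothing more can be done
None
```

I handed the job in at about 29 s; no verdict came back. By my measurements the cup stands on the empty saucer within about 4 mm of centre, and the strainer is held level and still about 15 mm above it, centred to about 3 mm with its handle square to the row.

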